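Refit the washed screen in the dryer's lint box

TASK

The washed blue screen has dried: put it back in the dryer's lint box. Prise the box's snapped-down cover open with the red-handled blade, lay the blade back in its tray, lower the blue screen gently and upright into the box's guides until it is fully home, and press the cover shut until it snaps flush. Leave the yellow screen standing in the rack, and the detergent and hand soap where they are.

Things in the scene. Friction and masses are not known exactly. Their poses are not given: they have to be found in the camera images.
- lint_box: Dark grey plastic box, fixed, on the white washer lid: 130 mm deep (its x), 150 mm wide (its y), 142 mm high (z), walls 4 mm, open on top under its cover. Origin at the centre of its underside. Its -x face (dark louvres) is the front and looks to the robot's right; a metal duct collar sticks out 30 mm at the back. Inside, a dark upright U-guide on each side wall holds one screen.
- prise_gap (a point): Middle of the gap under the closed cover's lip, at its outer edge: box x = -79 mm, 138.5 mm above the box's underside. The gap runs along the whole front between the lip and a ledge of the box below it; it is 7 mm high (too low for fingers) and 14 mm deep, closed behind by the front wall. The blade goes in here, level, along the box's +x.
- cover (a joint): Angle of the box's light grey cover (rad): 0 shut and snapped, 1.75 fully open. Slab 140 x 150 x 6 mm, hinged at the back, no handle. A sprung catch in the middle of the front edge holds it: about 5 N up at the lip frees it, 5 to 8 N down near the front edge snaps it (between 0.08 and 0 rad). Else it stays where it is left (stiff hinge) and 1 to 2 N at the lip moves it.
- cover_hinge (a point): Point on the cover's hinge axis, in the middle. The axis is parallel to the box's y, at box x = +61 mm and 142 mm above the box's underside, level with the underside of the closed cover.
- cover_lip (a point): Middle of the lower front edge of the cover's lip, 140 mm from the hinge axis; moves with the cover. Closed, it lies 14 mm in front of the box's front wall. Under the cover, in the middle, hangs the catch's tongue: 24 mm wide (y), 13 mm deep, from 105 to 116 mm from the hinge axis.
- guide_seat (a point): Where the middle of the screen's bottom edge (its origin) stands when fully home: between the guides, box x = -12 mm, 10 mm above the box's underside. Home, the screen's flat sides face the box's front and back. The grooves are 14 mm wide (x) with 3 mm of play at each end (y); their mouths, 91 to 102 mm above the box's underside, flare to 25 mm.
- screen: The blue lint screen: flat frame with mesh, 110 mm wide (its y), 10 mm thick (its x), 100 mm high (z), with a solid handle 44 mm wide, 12 mm thick and 26 mm high in the middle of its top edge (overall 126 mm high). Both faces alike, about 90 g. Origin at the middle of its bottom edge, z up. Stands in either slot of the rack, perhaps leaning a few degrees.
- spare: The yellow screen, of the same shape and size as the blue one, standing in the other slot of the rack; stays there. Origin at the middle of its bottom edge.
- rack: Drying rack, fixed: light wood base 120 x 116 x 8 mm with two slots at its x = -30 and +30 mm, each a gap of 14 mm between two wire hoops that reach 67 mm above the base's underside. The screens stand on the base's top, flat sides to the rack's x. Origin at the centre of its underside.
- blade: Prising blade lying flat in the tray: red handle 95 mm long, 22 x 22 mm, then a steel blade 65 mm long, 18 mm wide, 2.5 mm thick at half the handle's height (11 mm above its underside). x points along it to the tip, z up. Origin on the underside, under the handle, 20 mm behind the handle's front end, 85 mm from the tip, close to the balance point. About 90 g.
- blade_tip (a point): Middle of the blade's tip, 85 mm ahead of the blade's origin and 11 mm above its underside.
- tray: Cream enamelled tray, fixed on the dark worktop: 268 mm (its x) by 188 mm (its y) inside, rim 21 mm high; the blade lies on its floor, level with the worktop (6 mm below z = 0). Origin at the centre of its underside.
- detergent: Detergent jug with an orange cap, 67 x 125 x 242 mm, at the back; bystander. Origin at the centre of its underside.
- soap_pump: Pump bottle of hand soap, 48 x 75 x 187 mm, on the dark worktop behind the tray; bystander. Origin at the centre of its underside.

How it is judged:
On the way, in this order (a step that is already met when the one before it is completed fails the run):
1. the blade prises the cover up off its catch (value of joint cover above 0.1 rad and contact force between blade and cover above 0.2 N), for 0.1 s.
2. the blade lies released in its tray, with the cover open (x of blade in the frame of tray between -0.13 and 0.13 m and y of blade in the frame of tray between -0.09 and 0.09 m and z of blade in the frame of tray below 0.012 m and angle between blade's own z axis and vertical below 0.15 rad and value of joint cover above 0.5 rad and contact force between the fingers and blade below 0.1 N), for 0.2 s.
3. the blue screen stands fully home in the guides and is let go (z of screen in the frame of lint_box between 0.006 and 0.014 m and horizontal distance between screen and guide_seat below 0.007 m and angle between screen's own z axis and vertical below 0.06 rad and angle between the x axis of screen and the x axis of lint_box, either way round below 0.08 rad and contact force between the fingers and screen below 0.1 N), for 0.2 s.
At the end, for the whole second after the job is handed in: Blue screen in the guides: bottom edge within 4 mm of seat height and 7 mm of its place, upright within 0.06 rad, square to the box within 0.08 rad. Cover snapped shut (under 0.025 rad). Blade at rest, flat in the tray. Yellow screen still standing in its slot, moved under 30 mm (z of screen in the frame of lint_box between 0.006 and 0.014 m and horizontal distance between screen and guide_seat below 0.007 m and angle between screen's own z axis and vertical below 0.06 rad and angle between the x axis of screen and the x axis of lint_box, either way round below 0.08 rad and x of blade in the frame of tray between -0.13 and 0.13 m and y of blade in the frame of tray between -0.09 and 0.09 m and z of blade in the frame of tray below 0.012 m and angle between blade's own z axis and vertical below 0.15 rad and value of joint cover below 0.025 rad and linear speed of each of screen, blade below 0.02 m/s and distance of spare from where it was at the start of the episode below 0.03 m and angle between spare's own z axis and vertical below 0.2 rad); the robot touches nothing.
It fails at once if the blue screen falls or is thrust into the guides (faster than 0.4 m/s between them) (horizontal distance between screen and guide_seat below 0.015 m and z of screen in the frame of lint_box below 0.09 m and linear speed of screen above 0.4 m/s).
It fails at once if the yellow screen is moved more than 30 mm (distance of spare from where it was at the start of the episode above 0.03 m).
It fails at once if the detergent or the hand soap is moved more than 30 mm (distance of any of detergent, soap_pump from where it was at the start of the episode above 0.03 m).
It also fails if it takes over 72 s, if anything falls off the work surface, if the arm or the gripper's body presses on something with over 40 N, if the wrist force passes 120 N, or if a joint passes its speed limit or range.

ROBOT

A 6-joint arm with a two-finger parallel gripper is mounted at the origin on a cart in front of the work surface, level with it; the furniture and walls round the work are solid. World frame = base frame: x ahead of the robot, y to its left, z up, the work surface at z = 0. Lengths are in m, angles in rad, forces in N, time in s.
With the tool pointing down it reaches from about 0.35 to 0.875 m from the base axis. Payload 4.2 kg.
Tool frame: the origin (TCP) lies on the front face of the gripper's body, between the roots of the fingers; the fingertips stand 70 mm ahead of it and the grasp point (between the pads) lies 51 mm ahead of it (arm.nose_length is the distance from the TCP to the fingertips, in m); z points along the fingers, y is the line along which they close (so a half turn about z gives the same grasp; the last joint's range is limited). The gripper opens to 87 mm and grips with 3 to 60 N. Pads are 19 mm wide; open, the fingers measure 117 mm over their backs; the gripper's body (75 mm by 190 mm) begins 51 mm behind the grasp point.
Start: joints at [-0.886, 0.385, 0.008, 0, -1.194, -0.259], TCP at [0.258, -0.569, 0.292] pointing down, gripper open.
Joint ranges: [-3.14, 3.14], [-1.21, 2.06], [-1.07, 1.41], [-3.16, 2.05], [-2.99, -0.16], [-3.1, 3.1]. Speed limits (rad/s): [2.79, 2.79, 3.14, 3.14, 3.14, 3.14].

INTERFACE

Orientations are given as a rotation vector (axis times angle).
In Python, from cell import status, cams, order, arm gives the robot as it stands. The module is installed in compiled form; this text tells all that it offers.
- The arm moves only by the tool servo_tool, never from a script. Its arguments are lists of equal length, an entry for each row: "translation": the shift along the tool's x, y, z in mm, a list of three; "angular": the turn, a rotation vector about the tool's x, y, z in rad, a list of three; "fingers": the opening in per cent of the stroke, from 0 (shut) to 100 (fully open). In form: {"translation": [[dx, dy, dz], ...], "angular": [[wx, wy, wz], ...], "fingers": [fingers, ...]}. A call has exactly 8 rows; each row is the pose to reach, as a shift and turn from the pose commanded when the call began, along the tool's axes at that moment; what a row does not reach only later rows make up. A row lasts 1/8 s, in which the tool goes at most 62.5 mm and 10.7 degrees, less where a joint would pass 70% of its speed; a pose out of reach is approached as far as the arm can. A call with a gripper value outside its range is refused whole. The fingers move at their own pace and stop on an object; the grip force is fixed at half the most. Time passes only in rows, so rows that repeat a pose let the fingers close, or fill a call up. It gives the time, the measured TCP pose, the force, the opening and the grip force at its end, in the units of the state.
- status.observe(): the state, without advancing time (a new reading comes with each control period).
- cams.snapshot(name): name is "side" or "top"; returns the picture (400x640x3 uint8, red, green, blue); there is no depth.
- cams.calibration(name): a dict with "camera_matrix" (3x3 intrinsics, pixels), "R" (3x3) and "t" (3): a world point X has camera coordinates R X + t. Camera axes: x right, y down, z forward; pixel columns grow to the right and rows downward; lengths in m; the calibration is good to about 2 mm. A picture is of the moment at which its call begins. calibration takes no time and is no camera call.
- order.hand_in(): hands the job in; it is judged then, once.
The state is a dict: "time_s": time; "joint_positions": joint angles; "joint_vel": joint speeds; "joint_efforts": joint torques, N m; "position": TCP position; "eef_rot": TCP orientation; "wrist_force": force on the tool from outside, world axes, zero at the start; "ft_torque": the same for the moment, N m; "width": finger opening in m; "finger_force": force on a finger pad.
Only numpy, scipy, OpenCV 4.12 (cv2) and the standard library are available. Lean on these libraries where they do the work, as an engineer would, in place of code of your own. Each camera call takes 0.05 s, during which the arm holds its last target. There are 200 camera calls.

## Working session

There is one attempt and no reset: what is moved stays moved. The work goes in short steps, Python scripts to look and compute and a tool call to move; the robot and the scene stay as the last step left them, time stands still between calls to the robot, and variables do not carry over. Pictures are saved under pics/ and viewed, at most 10 in all, crops included, and the job is handed in when it is done.

Besides the shell and the picture viewer there is one more tool, called after "Request:" as name(argument=value, ...) on one line, values as JSON. servo_tool: Moves the arm, as the interface text tells. Its arguments: {"type":"object","properties":{"translation":{"type":"array"},"angular":{"type":"array"},"fingers":{"type":"array"}},"required":["translation","angular","fingers"]}

```bash
mkdir -p pics
cat > h.py <<'E'
import numpy as np, cv2
from cell import status, cams, order, arm
from scipy.spatial.transform import Rotation as R
def snap(n,f=None):
    im=cams.snapshot(n)
    if f: cv2.imwrite(f'pics/{f}.png',cv2.cvtColor(im,cv2.COLOR_RGB2BGR))
    return im
def ray(n,uv):
    c=cams.calibration(n);K,Rm,t=c["camera_matrix"],np.array(c["R"]),np.array(c["t"])
    d=Rm.T@np.linalg.inv(K)@np.array([uv[0],uv[1],1.]);return -Rm.T@t,d/np.linalg.norm(d)
def plane(n,uv,z):
    o,d=ray(n,uv);return o+d*(z-o[2])/d[2]
def tri(a,b):
    (o1,d1),(o2,d2)=ray('side',a),ray('top',b)
    s=np.linalg.lstsq(np.c_[d1,-d2],o2-o1,rcond=None)[0]
    p,q=o1+d1*s[0],o2+d2*s[1];return (p+q)/2,np.linalg.norm(p-q)
def proj(n,X):
    c=cams.calibration(n);x=np.array(c["camera_matrix"])@(np.array(c["R"])@np.array(X)+np.array(c["t"]));return x[:2]/x[2]
E
python3 - <<'E'
from h import *
snap('side','s0');snap('top','t0')
for n in('side','top'):
    c=cams.calibration(n);print(n,c["camera_matrix"],-np.array(c["R"]).T@c["t"],np.round(c["R"],3))
s=status.observe();print(s,arm.nose_length, R.from_rotvec(s["eef_rot"]).as_matrix().round(3))
E
```

```text
side [[418.37678284   0.         316.76770902]
 [  0.         418.37678284 203.19225324]
 [  0.           0.           1.        ]] [0.23279082 0.6002778  0.67565551] [[-0.91  -0.414 -0.02 ]
 [-0.229  0.543 -0.808]
 [ 0.345 -0.731 -0.589]]
top [[450.46326331   0.         315.22215456]
 [  0.         450.46326331 199.23234667]
 [  0.           0.           1.        ]] [ 0.44717959 -0.11125131  1.38675648] [[-0.    -1.    -0.013]
 [-0.996  0.002 -0.088]
 [ 0.088  0.013 -0.996]]
{'time_s': 0.1, 'joint_positions': array([-8.86421623e-01,  3.85445434e-01,  6.76775355e-03, -4.10888641e-04,
       -1.19400953e+00, -2.58601375e-01]), 'joint_vel': array([ 0.00269595, -0.0029836 ,  0.00358163,  0.00264278, -0.0006701 ,
       -0.00188163]), 'joint_efforts': array([-7.42532065e-04, -3.91689420e+01,  1.87934840e+01,  4.23194781e+00,
        1.34791210e-02, -8.58691806e-05]), 'position': array([ 0.25799039, -0.56882424,  0.29129516]), 'eef_rot': array([ 6.63420351e-01, -3.07021352e+00, -2.91813267e-03]), 'wrist_force': array([-0.4893455 ,  0.60512719,  0.2094444 ]), 'ft_torque': array([0.00696205, 0.03002824, 0.00705663]), 'finger_force': 0.0, 'width': 0.08704011214286275} 0.0697 [[-0.911 -0.413 -0.001]
 [-0.413  0.911  0.002]
 [ 0.     0.002 -1.   ]]
```

View pics/s0.png

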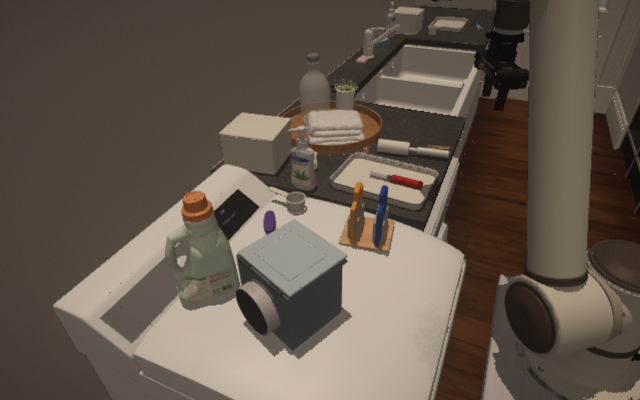

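View pics/t0.png

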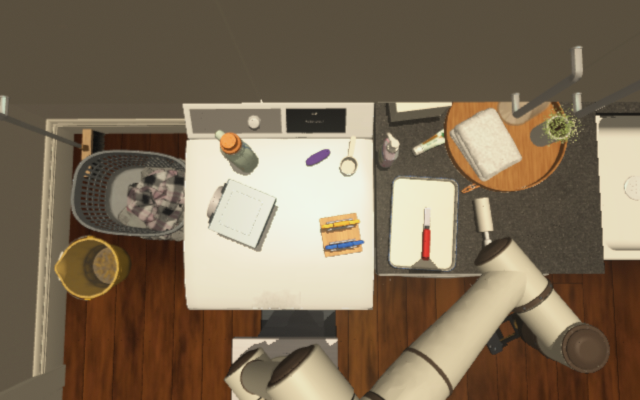

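The side picture shows the box at about (290,280) and the screens at (357,215) yellow and (381,217) blue. In the top picture the cover is centred near (243,213), the blade runs from (428,208) to (426,258), and blue is the lower screen at (343,245).

Run:
```python
from h import *
T=cv2.imread('pics/t0.png');S=cv2.imread('pics/s0.png')
def up(a,x,y,w,h): return cv2.resize(a[y:y+h,x:x+w],(w*4,h*4),interpolation=cv2.INTER_CUBIC)
cv2.imwrite('pics/c1.png',np.vstack([np.hstack([up(T,200,170,90,75),up(T,395,195,65,75)]),np.hstack([up(T,310,205,70,60),up(S,330,170,85,60)])]))if 0 else None
c=np.zeros((600,800,3),np.uint8)
c[:300,:360]=up(T,200,170,90,75);c[:300,380:640]=up(T,395,195,65,75);c[310:550,:280]=up(T,310,205,70,60);c[310:590,300:640]=up(S,330,175,85,70)
cv2.imwrite('pics/c1.png',c)
def masks(im):
    h=cv2.cvtColor(im,cv2.COLOR_BGR2HSV);r=lambda a,b:cv2.inRange(h,a,b)
    return dict(red=r((0,150,80),(6,255,255))|r((172,150,80),(180,255,255)),blue=r((105,140,40),(128,255,255)),yellow=r((17,150,120),(30,255,255)))
for n,im in(('top',T),('side',S)):
    for k,m in masks(im).items():
        m=m.copy()
        cs,_=cv2.findContours(m,cv2.RETR_EXTERNAL,2)
        for q in cs:
            if cv2.contourArea(q)>25: print(n,k,cv2.contourArea(q),[np.round(v,1) for v in cv2.minAreaRect(q)],cv2.boxPoints(cv2.minAreaRect(q)).round(1).tolist())
# cover by edges
g=cv2.cvtColor(T,cv2.COLOR_BGR2GRAY);print(T[213,243],T[213,200],T[290,300],T[262,343])
```

```text
top red 166.0 [array([425.7, 244. ]), array([ 6.6, 30.2]), np.float64(2.9)] [[421.70001220703125, 258.8999938964844], [423.20001220703125, 228.8000030517578], [429.79998779296875, 229.10000610351562], [428.29998779296875, 259.20001220703125]]
top blue 41.5 [array([349.5, 243.5]), array([ 3.2, 23.5]), np.float64(79.7)] [[337.6000061035156, 244.10000610351562], [360.79998779296875, 239.89999389648438], [361.3999938964844, 243.0], [338.20001220703125, 247.1999969482422]]
top yellow 2881.5 [array([ 88.8, 267.8]), array([58.7, 62.2]), np.float64(45.0)] [[46.0, 269.0], [90.0, 225.0], [131.5, 266.5], [87.5, 310.5]]
top yellow 116.5 [array([339.6, 223.7]), array([ 4.7, 37.5]), np.float64(81.9)] [[320.70001220703125, 224.0], [357.79998779296875, 218.6999969482422], [358.5, 223.39999389648438], [321.3999938964844, 228.6999969482422]]
side red 145.0 [array([405.4, 180.9]), array([30.3,  6.3]), np.float64(14.0)] [[389.8999938964844, 180.1999969482422], [391.5, 174.10000610351562], [420.8999938964844, 181.5], [419.3999938964844, 187.60000610351562]]
side blue 35.0 [array([383.4, 190.6]), array([ 4.9, 10. ]), np.float64(11.3)] [[380.0, 195.0], [382.0, 185.1999969482422], [386.79998779296875, 186.1999969482422], [384.79998779296875, 196.0]]
[213 230 231] [210 232 239] [200 226 233] [210 232 239]
```

View pics/c1.png

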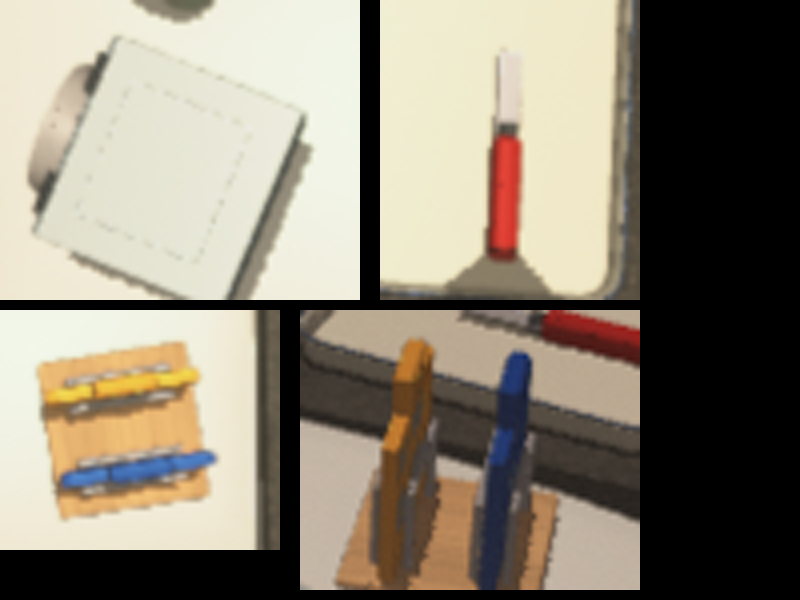

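The crops show the cover edges clearly, with corners near (229.5,179), (276,199), (259,246) and (208.5,228) in the top picture. Blue's handle top is at about (345,245) top and (384.5,187) side, and the blade lies almost along world +x.

```bash
cat >> h.py <<'E'
def edge(g,a,b,w=4):
    "fit line to strongest gradient across a-b"
    a,b=np.array(a,float),np.array(b,float);d=(b-a)/np.linalg.norm(b-a);n=np.array([-d[1],d[0]]);P=[]
    s=np.arange(-w,w+.01,.25)
    for f in np.linspace(.12,.88,30):
        q=a+(b-a)*f+s[:,None]*n
        v=cv2.remap(g.astype(np.float32),q[:,0].astype(np.float32)[None],q[:,1].astype(np.float32)[None],cv2.INTER_LINEAR)[0]
        v=np.abs(np.gradient(cv2.GaussianBlur(v[None],(0,0),2)[0]));P.append(q[np.argmax(v)])
    return cv2.fitLine(np.array(P,np.float32),cv2.DIST_HUBER,0,.01,.01).ravel()
def cross(l,m):
    s=np.linalg.solve(np.c_[l[:2],-m[:2]],m[2:]-l[2:]);return l[2:]+l[:2]*s[0]
def quad(g,c): 
    L=[edge(g,c[i],c[(i+1)%4]) for i in range(4)];return [cross(L[i-1],L[i]) for i in range(4)]
E
python3 - <<'E'
from h import *
T=cv2.imread('pics/t0.png');S=cv2.imread('pics/s0.png')
# order: back-far, front-far, front-near, back-near (box axes)
ct=quad(cv2.cvtColor(T,6),[(229.5,179),(276.2,199.2),(258.7,245.7),(208.5,228)])
print(np.round(ct,1))
W=np.array([plane('top',c,.148) for c in ct]);print('cover',W.round(4),np.linalg.norm(W-np.roll(W,-1,0),axis=1))
print('side px pred',[proj('side',w).round(1) for w in W])
cs=quad(cv2.cvtColor(S,6),[proj('side',w) for w in W]);print(np.round(cs,1))
for a,b in zip(cs,ct): print('tri',tri(a,b))
c=W.mean(0);x=(W[0]-W[1]+W[3]-W[2]);print('yaw',np.degrees(np.arctan2(x[1],x[0])),c)
for n,im in(('top',T),('side',S)):
    h=cv2.cvtColor(im,cv2.COLOR_BGR2HSV)
    for k,m in dict(blue=cv2.inRange(h,(105,90,25),(130,255,255)),yel=cv2.inRange(h,(12,165,90),(32,255,255))).items():
        N,l,st,ce=cv2.connectedComponentsWithStats(m)
        for i in range(1,N):
            if st[i,4]>60 and 310<ce[i][0]<420:
                q=np.argwhere(l==i)[:,::-1].astype(np.float32);r=cv2.minAreaRect(q);print(n,k,st[i],r);print(cv2.boxPoints(r).round(1).tolist())
                if n=='side': print('toprows',[(y,q[q[:,1]==y,0].min(),q[q[:,1]==y,0].max()) for y in np.unique(q[:,1])[::3]])
                else: print('cols',[(x,q[q[:,0]==x,1].min(),q[q[:,0]==x,1].max()) for x in np.unique(q[:,0])[::2]])
a,b=[plane('top',p,.016) for p in((425,259),(426.5,229))];print('handle',a,b,plane('top',(425.7,244),.016),'tip',plane('top',(428.2,207.5),.005))
print('hs',plane('side',(405.4,180.9),.010))
print('handle top tri',tri((384.5,186.75),(345,245)))
E
```

```text
[[229.7 177.9]
 [275.7 196.6]
 [254.7 247.2]
 [208.  228.6]]
cover [[0.6159 0.143  0.148 ]
 [0.5637 0.0146 0.148 ]
 [0.4245 0.071  0.148 ]
 [0.4755 0.2006 0.148 ]] [0.13864464 0.15023451 0.13925176 0.1517602 ]
side px pred [array([236.8, 251.8]), array([293.2, 219.1]), array([347.1, 255.3]), array([289.5, 296.9])]
[[236.4 251.4]
 [294.2 218.5]
 [347.6 254.8]
 [289.1 296.4]]
tri (array([0.61611609, 0.14303946, 0.14879644]), np.float64(0.000752930705223588))
tri (array([0.56267471, 0.01401976, 0.14971969]), np.float64(0.001834524413811033))
tri (array([0.42411109, 0.0707513 , 0.14915551]), np.float64(0.000793911941015619))
tri (array([0.47581458, 0.20056514, 0.14883473]), np.float64(0.0007533543965193637))
yaw 68.19258056379095 [0.51988223 0.10731036 0.148     ]
top blue [326 241  37   8 139] ((344.04864501953125, 244.80812072753906), (4.31496524810791, 36.651206970214844), 81.02737426757812)
[[325.6000061035156, 245.5], [361.79998779296875, 239.8000030517578], [362.5, 244.10000610351562], [326.29998779296875, 249.8000030517578]]
cols [(np.float32(326.0), np.float32(246.0), np.float32(
[... 7622 characters left out ...]
.0), np.float32(351.0), np.float32(353.0)), (np.float32(225.0), np.float32(351.0), np.float32(353.0)), (np.float32(228.0), np.float32(351.0), np.float32(353.0)), (np.float32(231.0), np.float32(351.0), np.float32(354.0)), (np.float32(234.0), np.float32(350.0), np.float32(354.0)), (np.float32(237.0), np.float32(350.0), np.float32(353.0)), (np.float32(240.0), np.float32(350.0), np.float32(353.0))]
handle [ 0.38665199 -0.42340071  0.016     ] [ 0.47677441 -0.42987627  0.016     ] [ 0.43158383 -0.42647874  0.016     ] tip [ 0.54276195 -0.43906665  0.005     ]
hs [ 0.43223662 -0.42464969  0.01      ]
handle top tri (array([ 0.42981897, -0.17648974,  0.14389596]), np.float64(0.0011021354450412673))
```

```bash
cat >> h.py <<'E'
BX=np.array([.5232,.1157,0]);YAW=np.radians(68.2)
def box(x,y,z): c,s=np.cos(YAW),np.sin(YAW);return BX+[c*x-s*y,s*x+c*y,z]
def down(a,pitch=0):
    "tool pointing down, y axis at yaw a (rad); pitch>0 about tool y"
    y=np.array([np.cos(a),np.sin(a),0]);z=np.array([0,0,-1.]);return R.from_matrix(np.c_[np.cross(y,z),y,z])*R.from_rotvec([0,pitch,0])
def go(*wps):
    s=status.observe();p,r=s['position'],R.from_rotvec(s['eef_rot'])
    print('at',p.round(4),'yaw',np.degrees(np.arctan2(*r.as_matrix()[[1,0],[1,1]])).round(1),'zdir',r.as_matrix()[:,2].round(3),'F',s['wrist_force'].round(1),'w',round(s['width'],4),'t',s['time_s'])
    for q,t in wps: print('T',(r.inv().apply(np.array(q)-p)*1000).round(1),'A',(r.inv()*t).as_rotvec().round(3))
E
python3 -c "
from h import *
r=down(np.radians(84.5))
go(([.467,-.43,.13],r),([.467,-.43,.066],r))"
```

```text
at [ 0.258  -0.5688  0.2913] yaw 114.4 zdir [-0.001  0.002 -1.   ] F [-0.5  0.6  0.2] w 0.087 t 0.1
T [-247.7   39.8  161.3] A [ 0.002 -0.001  0.522]
T [-247.7   39.7  225.3] A [ 0.002 -0.001  0.522]
```

Request:
servo_tool(translation=[[-50,8,30],[-100,16,60],[-150,24,95],[-200,32,130],[-248,40,161],[-248,40,161],[-248,40,200],[-248,40,225]], angular=[[0,0,0.1],[0,0,0.22],[0,0,0.34],[0,0,0.46],[0.002,-0.001,0.522],[0.002,-0.001,0.522],[0.002,-0.001,0.522],[0.002,-0.001,0.522]], fingers=[100,100,100,100,100,100,100,100])

```text
time_s: 1.1
position: [0.4666, -0.4304, 0.0662]
eef_rot: [0.152, 3.137, -0.002]
wrist_force: [0.0, -0.0, -0.6]
width: 0.087
finger_force: 0.0
```

Request:
servo_tool(translation=[[0,0,0],[0,0,0],[0,0,0],[0,0,0],[0,0,0],[0,0,-50],[0,0,-110],[0,0,-170]], angular=[[0,0,0],[0,0,0],[0,0,0],[0,0,0],[0,0,0],[0,0,0],[0,0,0],[0,0,0]], fingers=[0,0,0,0,0,0,0,0])

```text
time_s: 2.1
position: [0.467, -0.4298, 0.239]
eef_rot: [0.151, 3.137, -0.003]
wrist_force: [-0.1, 0.4, 0.8]
width: 0.0151
finger_force: 0.0
```

```bash
python3 -c "
from h import *
# held blade yaw = tool yaw_y-90 -> box 68.2
r=down(np.radians(158.2))
go((box(-.19,.03,.27),r),(box(-.182,.03,.20),r))"
```

```text
at [ 0.467  -0.4298  0.239 ] yaw 84.5 zdir [ 0.001 -0.002 -1.   ] F [-0.1  0.4  0.8] w 0.0151 t 2.1
T [ 78.5 374.4 -31.6] A [-0.002 -0.    -1.286]
T [ 76.3 382.2  38.3] A [-0.002 -0.    -1.286]
```

Request:
servo_tool(translation=[[0,0,0],[0,0,0],[0,0,0],[0,0,50],[0,0,100],[0,0,140],[0,0,173],[0,0,173]], angular=[[0,0,0],[0,0,0],[0,0,0],[0,0,0],[0,0,0],[0,0,0],[0,0,0],[0,0,0]], fingers=[60,60,60,60,60,60,60,60])

```text
time_s: 3.1
position: [0.4676, -0.4304, 0.0645]
eef_rot: [-0.148, -3.137, 0.003]
wrist_force: [-1.4, 1.5, 7.3]
width: 0.052
finger_force: 3.9
```

Request:
servo_tool(translation=[[0,0,0],[0,0,0],[0,0,0],[0,0,0],[0,0,0],[0,0,0],[0,0,0],[0,0,0]], angular=[[0,0,0],[0,0,0],[0,0,0],[0,0,0],[0,0,0],[0,0,0],[0,0,0],[0,0,0]], fingers=[0,0,0,0,0,0,0,0])

```text
time_s: 4.1
position: [0.468, -0.4301, 0.0645]
eef_rot: [0.15, 3.137, -0.003]
wrist_force: [1.0, 2.7, 7.7]
width: 0.0221
finger_force: 31.6
```

Request:
servo_tool(translation=[[0,0,-60],[0,0,-120],[0,0,-180],[10,55,-206],[25,110,-206],[40,165,-206],[55,220,-206],[65,275,-206]], angular=[[0,0,0],[0,0,0],[0,0,0],[0,0,-0.15],[0,0,-0.33],[0,0,-0.51],[0,0,-0.69],[0,0,-0.87]], fingers=[0,0,0,0,0,0,0,0])

```text
time_s: 5.1
position: [0.4276, -0.1483, 0.2682]
eef_rot: [1.192, -2.904, 0.001]
wrist_force: [0.5, 0.7, -0.2]
width: 0.022
finger_force: 29.7
```

```bash
python3 -c "
from h import *
r=down(np.radians(158.2))
go((box(-.19,.03,.27),r),(box(-.19,.03,.20),r))"
```

```text
at [ 0.4276 -0.1483  0.2682] yaw 134.6 zdir [-0.002 -0.002 -1.   ] F [ 0.5  0.7 -0.2] w 0.022 t 5.1
T [-67.4  72.3  -2. ] A [ 0.001 -0.002 -0.411]
T [-67.5  72.3  68. ] A [ 0.001 -0.002 -0.411]
```

Request:
servo_tool(translation=[[-22,24,-2],[-45,48,-2],[-67,72,-2],[-67,72,30],[-67,72,68],[-67,72,68],[-67,72,68],[-67,72,68]], angular=[[0,0,-0.15],[0,0,-0.3],[0.001,-0.002,-0.411],[0.001,-0.002,-0.411],[0.001,-0.002,-0.411],[0.001,-0.002,-0.411],[0.001,-0.002,-0.411],[0.001,-0.002,-0.411]], fingers=[0,0,0,0,0,0,0,0])

```text
time_s: 6.1
position: [0.4275, -0.0517, 0.2028]
eef_rot: [-1.751, 2.602, -0.006]
wrist_force: [-0.6, -0.0, -1.5]
width: 0.022
finger_force: 29.7
```

```bash
python3 -c "
from h import *
r=down(np.radians(158.2))
t=snap('top','t1');s=snap('side','s1')
T=cv2.imread('pics/t1.png');S=cv2.imread('pics/s1.png')
up=lambda a,x,y,w,h:cv2.resize(a[y:y+h,x:x+w],(w*4,h*4),interpolation=cv2.INTER_CUBIC)
cv2.imwrite('pics/c2.png',np.hstack([up(T,230,180,95,110),up(S,290,180,100,110)]))
go((box(-.19,.03,.199),r))
# predicted tip
tip=box(-.19+.077,.03,.1405);print(proj('top',tip),proj('side',tip))
"
```

```text
at [ 0.4272 -0.0517  0.2026] yaw 157.9 zdir [ 0.006 -0.    -1.   ] F [ 0.4  0.2 -1.5] w 0.022 t 6.2
T [-1.1  3.1  3.6] A [-0.005  0.002 -0.006]
[273.01425929 236.61089559] [342.23442016 238.0362166 ]
```

View pics/c2.png

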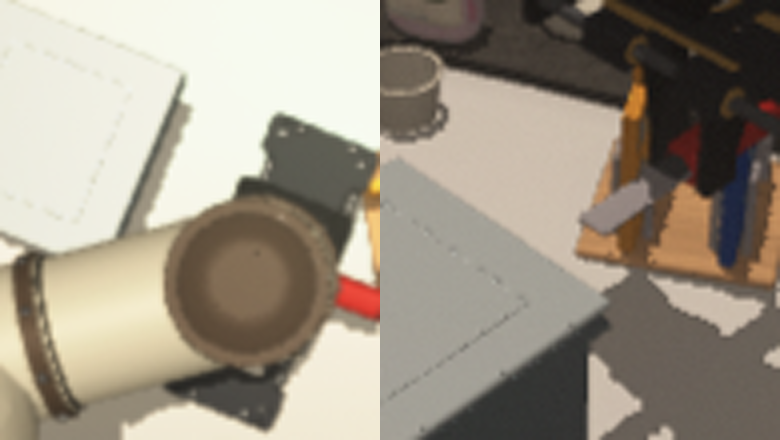

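Side crop: the steel tip is near full-frame pixel (342,236), pointing at the lip and at about its height. The top view has the wrist in the way.

```bash
python3 -c "
from h import *
s=status.observe();p=s['position'];d=np.array([np.cos(YAW),np.sin(YAW),0])
for L in(.072,.077,.082):
  for z in(.139,.143,.147): print(L,z,proj('side',p*[1,1,0]+d*L+[0,0,z]).round(1))
r=down(np.radians(158.2))
go((box(-.165,.03,.199),r),(box(-.143,.03,.199),r))
"
```

```text
0.072 0.139 [343.2 236.4]
0.072 0.143 [343.3 234.9]
0.072 0.147 [343.3 233.3]
0.077 0.139 [341.5 237.6]
0.077 0.143 [341.5 236.1]
0.077 0.147 [341.5 234.5]
0.082 0.139 [339.7 238.8]
0.082 0.143 [339.7 237.3]
0.082 0.147 [339.8 235.7]
at [ 0.4272 -0.0517  0.2026] yaw 157.9 zdir [ 0.006 -0.    -1.   ] F [ 0.4  0.2 -1.5] w 0.022 t 6.2
T [-26.1   3.2   3.6] A [-0.005  0.002 -0.006]
T [-48.1   3.3   3.7] A [-0.005  0.002 -0.006]
```

Request:
servo_tool(translation=[[0,3,4.5],[0,3,4.5],[-15,3,4.5],[-26,3,4.5],[-32,3,4.5],[-38,3,4.5],[-44,3,4.5],[-47,3,4.5]], angular=[[-0.003,0.002,-0.006],[-0.005,0.002,-0.006],[-0.005,0.002,-0.006],[-0.005,0.002,-0.006],[-0.005,0.002,-0.006],[-0.005,0.002,-0.006],[-0.005,0.002,-0.006],[-0.005,0.002,-0.006]], fingers=[0,0,0,0,0,0,0,0])

```text
time_s: 7.2
position: [0.4355, -0.0127, 0.1953]
eef_rot: [1.746, -2.582, -0.001]
wrist_force: [-5.6, -29.0, 0.9]
width: 0.0216
finger_force: 30.1
```

```bash
python3 -c "
from h import *
snap('side','s2')
S=cv2.imread('pics/s2.png')
cv2.imwrite('pics/c3.png',cv2.resize(S[190:300,270:390],None,fx=5,fy=5,interpolation=cv2.INTER_CUBIC))
go((box(-.143,.03,.199),down(np.radians(158.2))))
"
```

```text
at [ 0.4356 -0.0127  0.1952] yaw 158.1 zdir [-0.021 -0.013 -1.   ] F [ -5.5 -25.9   1.1] w 0.0221 t 7.25
T [-8.7 -3.6 -4. ] A [ 0.014 -0.02  -0.001]
```

View pics/c3.png

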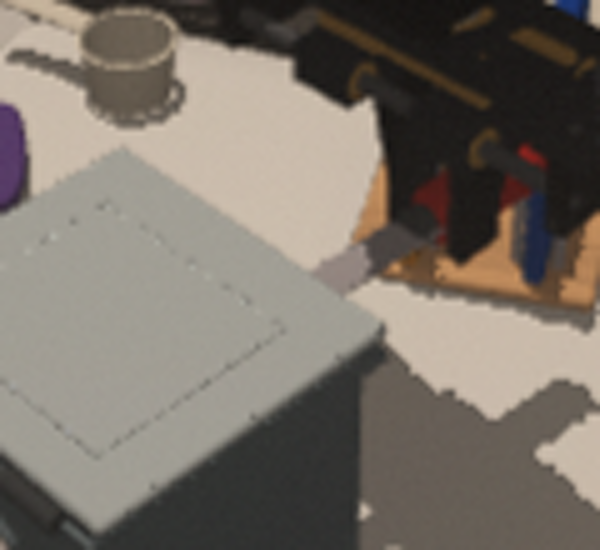

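Contact: the blade reads about 3 mm low and has its tip against the ledge edge, so I back off, raise it and re-measure.

Request:
servo_tool(translation=[[10,0,0],[22,0,0],[22,0,-3],[22,0,-3],[22,0,-3],[22,0,-3],[22,0,-3],[22,0,-3]], angular=[[0,0,0],[0,0,0],[0,0,0],[0,0,0],[0,0,0],[0,0,0],[0,0,0],[0,0,0]], fingers=[0,0,0,0,0,0,0,0])

```text
time_s: 8.25
position: [0.4334, -0.0275, 0.2]
eef_rot: [1.761, -2.599, -0.001]
wrist_force: [0.1, -0.9, -1.0]
width: 0.0216
finger_force: 29.8
```

```bash
python3 -c "
from h import *
snap('side','s3')
S=cv2.imread('pics/s3.png')
cv2.imwrite('pics/c4.png',cv2.resize(S[190:290,290:390],None,fx=6,fy=6,interpolation=cv2.INTER_CUBIC))
s=status.observe();p=s['position'];d=np.array([np.cos(YAW),np.sin(YAW),0])
for L in(.066,.070,.076):
  for z in(.135,.139,.143): print(L,z,proj('side',p*[1,1,0]+d*L+[0,0,z]).round(1))
go((box(-.165,.03,.199),down(np.radians(158.2))),(box(-.143,.03,.199),down(np.radians(158.2))))
"
```

```text
0.066 0.135 [337.7 243.3]
0.066 0.139 [337.7 241.7]
0.066 0.143 [337.8 240.2]
0.07 0.135 [336.3 244.3]
0.07 0.139 [336.3 242.7]
0.07 0.143 [336.3 241.1]
0.076 0.135 [334.1 245.7]
0.076 0.139 [334.1 244.2]
0.076 0.143 [334.1 242.6]
at [ 0.4334 -0.0275  0.2   ] yaw 158.2 zdir [-0.002 -0.001 -1.   ] F [-0.1  0.1 -0.8] w 0.0219 t 8.3
T [-1.3 -0.2  1. ] A [ 0.002 -0.001  0.001]
T [-23.3  -0.2   1. ] A [ 0.002 -0.001  0.001]
```

View pics/c4.png

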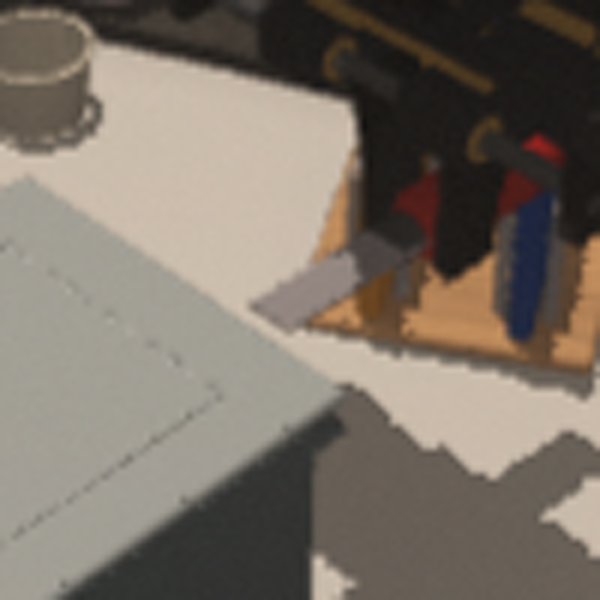

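Tip at full-frame (334.8,243.2): reach 74.5 mm, steel about 140.4 mm high. It needs about 1.5 mm down, then forward.

Request:
servo_tool(translation=[[0,0,1.3],[0,0,1.3],[0,0,1.3],[-5,0,1.3],[-9,0,1.3],[-13,0,1.3],[-17,0,1.3],[-20,0,1.3]], angular=[[0,0,0],[0,0,0],[0,0,0],[0,0,0],[0,0,0],[0,0,0],[0,0,0],[0,0,0]], fingers=[0,0,0,0,0,0,0,0])

```text
time_s: 9.3
position: [0.441, -0.0087, 0.1987]
eef_rot: [1.761, -2.599, -0.001]
wrist_force: [-0.2, 0.1, -1.1]
width: 0.0218
finger_force: 29.8
```

Request:
servo_tool(translation=[[-4,0,0],[-5,0,0],[-5,0,-4],[-5,0,-8],[-5,0,-12],[-5,0,-16],[-5,0,-20],[-5,0,-24]], angular=[[0,0,0],[0,0,0],[0,0,0],[0,0,0],[0,0,0],[0,0,0],[0,0,0],[0,0,0]], fingers=[0,0,0,0,0,0,0,0])

```text
time_s: 10.3
position: [0.4423, -0.0043, 0.2227]
eef_rot: [1.76, -2.598, -0.002]
wrist_force: [-0.7, 1.8, -6.4]
width: 0.0222
finger_force: 30.0
```

```bash
python3 -c "
from h import *
snap('side','s4')
S=cv2.imread('pics/s4.png')
cv2.imwrite('pics/c5.png',cv2.resize(S[170:310,230:390],None,fx=4,fy=4,interpolation=cv2.INTER_CUBIC))
go((box(-.143,.03,.199),down(np.radians(158.2))))
"
```

```text
at [ 0.4424 -0.0044  0.2232] yaw 158.2 zdir [-0.003 -0.001 -1.   ] F [-0.4  0.4 -5.5] w 0.0216 t 10.35
T [ 1.4 -0.5 24.2] A [ 0.002 -0.002  0.001]
```

View pics/c5.png

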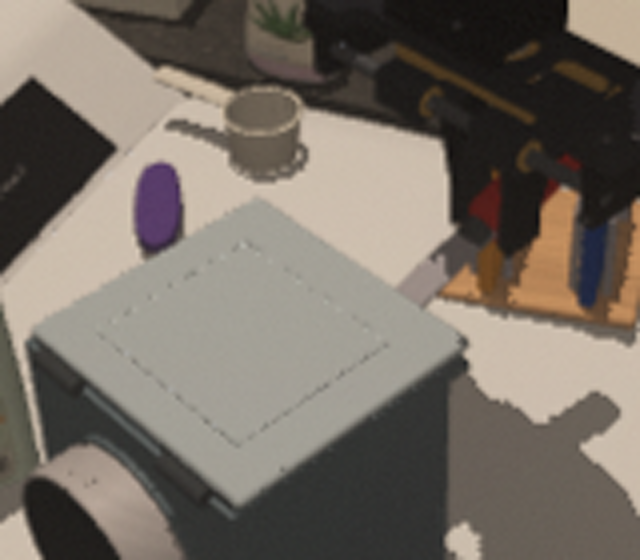

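Force is about 5 N, but the cover corners (345.7,255.5) and (294.5,220) have not moved. The blade has pitched tip-down in the pads instead. I'll use it as a lever: tip on the ledge by the wall, handle swung up.

```bash
cat >> h.py <<'E'
def lever(tip,a,th,L=.0745,off=.0596):
    r=down(np.radians(158.2),th);return box(*tip)-r.apply([-L*np.cos(a),0,off+L*np.sin(a)]),r
E
python3 -c "
from h import *
a=.33
go(*[lever((-.067,.03,.1375),a,0)]+[lever((-.067,.03,.1373),a,t) for t in(.1,.2,.3,.4,.5,.6,.7)])
"
```

```text
at [ 0.4424 -0.0044  0.2232] yaw 158.2 zdir [-0.003 -0.001 -1.   ] F [-0.4  0.4 -5.5] w 0.0216 t 10.35
T [-4.1 -0.4  2. ] A [ 0.002 -0.002  0.001]
T [-12.8  -0.4  -4.5] A [0.002 0.098 0.001]
T [-22.1  -0.4 -10.2] A [0.002 0.198 0.001]
T [-31.9  -0.4 -15. ] A [0.002 0.298 0.001]
T [-42.2  -0.4 -18.7] A [0.002 0.398 0.001]
T [-52.8  -0.4 -21.5] A [0.002 0.498 0.001]
T [-63.6  -0.4 -23.1] A [0.002 0.598 0.001]
T [-74.5  -0.4 -23.7] A [0.002 0.698 0.002]
```

Request:
servo_tool(translation=[[-4,0,2],[-13,0,-4.5],[-22,0,-10],[-32,0,-15],[-42,0,-19],[-53,0,-21.5],[-64,0,-23],[-64,0,-23]], angular=[[0,0,0],[0,0.1,0],[0,0.2,0],[0,0.3,0],[0,0.4,0],[0,0.5,0],[0,0.6,0],[0,0.6,0]], fingers=[0,0,0,0,0,0,0,0])

```text
time_s: 11.35
position: [0.4654, 0.0537, 0.2464]
eef_rot: [1.456, -2.147, 0.456]
wrist_force: [-4.2, -7.4, 3.3]
width: 0.0219
finger_force: 30.0
```

```bash
python3 -c "
from h import *
snap('side','s5')
S=cv2.imread('pics/s5.png')
cv2.imwrite('pics/c6.png',cv2.resize(S[150:310,220:400],None,fx=3,fy=3,interpolation=cv2.INTER_CUBIC))
go(lever((-.067,.03,.1375),.33,.7))
"
```

```text
at [0.4653 0.0535 0.2464] yaw 158.2 zdir [-0.216 -0.531 -0.819] F [-3.1 -7.7  3. ] w 0.0219 t 11.4
T [-9.8 -0.6 -7.5] A [0.003 0.089 0.002]
```

View pics/c6.png

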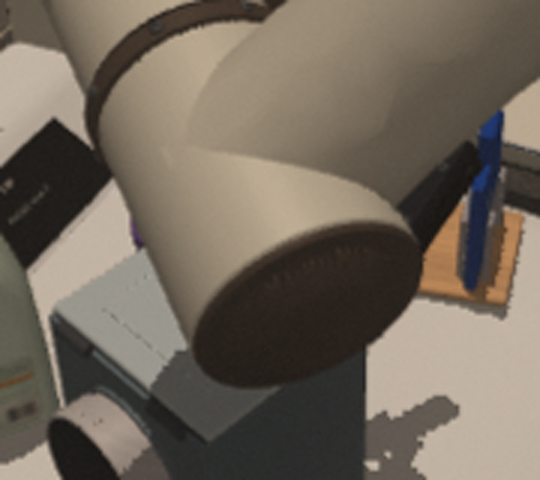

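The arm hides the blade now and this lever is only pushing at the wall. I'll set the blade back down and re-grip it on the steel, close to the tip, which cuts the moment on the grip to about a third.

```bash
python3 -c "
from h import *
r=down(np.radians(158.2));r2=down(np.radians(158.2),.3)
go((box(-.13,.03,.235),r2),(box(-.20,.03,.25),r),(box(-.20,.03,.27),r),([.467,-.43,.27],down(np.radians(84.5))))
"
```

```text
at [0.4653 0.0535 0.2464] yaw 158.2 zdir [-0.216 -0.531 -0.819] F [-3.1 -7.7  3. ] w 0.0219 t 11.4
T [35.  -0.7 38.5] A [ 0.004 -0.311  0.001]
T [101.   -0.7  66.3] A [ 0.004 -0.611  0.001]
T [112.4  -0.6  49.9] A [ 0.004 -0.611  0.001]
T [ 381.1 -181.2  237.1] A [-0.389 -0.526  1.245]
```

Request:
servo_tool(translation=[[12,0,13],[24,0,26],[35,0,38],[60,0,48],[101,0,66],[112,0,50],[112,0,50],[112,0,50]], angular=[[0,-0.1,0],[0,-0.2,0],[0,-0.31,0],[0,-0.46,0],[0.004,-0.611,0],[0.004,-0.611,0],[0.004,-0.611,0],[0.004,-0.611,0]], fingers=[0,0,0,0,0,0,0,0])

```text
time_s: 12.4
position: [0.4219, -0.0564, 0.2675]
eef_rot: [-1.759, 2.592, 0.006]
wrist_force: [0.5, -0.6, -1.8]
width: 0.0215
finger_force: 30.0
```

```bash
python3 -c "
from h import *
snap('side','s6')
S=cv2.imread('pics/s6.png');T=cv2.imread('pics/t0.png')
cv2.imwrite('pics/c7.png',cv2.resize(S[150:310,220:400],None,fx=3,fy=3,interpolation=cv2.INTER_CUBIC))
g=cv2.cvtColor(S,6)
W=[(.6159,.143,.148),(.5637,.0146,.148),(.4245,.071,.148),(.4755,.2006,.148)]
print(np.round(quad(g,[proj('side',w) for w in W]),1))
go((box(-.13,.03,.3),down(np.radians(158.2))),([.467,-.43,.27],down(np.radians(84.5))))
"
```

```text
[[236.6 251.6]
 [293.4 215.3]
 [347.6 251.6]
 [289.  296.3]]
at [ 0.4218 -0.0563  0.2671] yaw 158.4 zdir [ 0.004  0.008 -1.   ] F [-0.   0.4 -1. ] w 0.0216 t 12.45
T [-67.6  -0.5 -32.3] A [-0.001  0.009  0.003]
T [ 330.7 -179.8   -5.7] A [0.005 0.008 1.289]
```

View pics/c7.png

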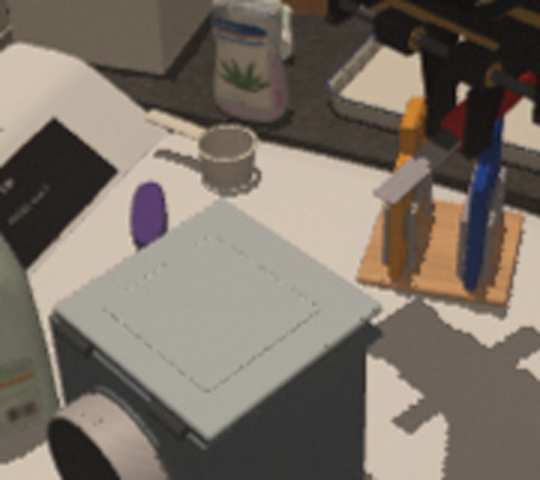

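The blade tip shows at full-frame (347.7,215.3). The front cover corners have risen 3.2 px, about 8 mm, so the lever partly lifted the cover to about 0.06 rad and it has stayed there.

```bash
python3 -c "
from h import *
s=status.observe();p=s['position'];d=np.array([np.cos(YAW),np.sin(YAW),0])
from scipy.optimize import least_squares
f=lambda v:proj('side',p+d*v[0]+[0,0,v[1]])-[347.7,215.3]
v=least_squares(f,[.07,-.07]).x;print(v,'a',np.arctan2(-v[1]-.0596,v[0]),np.hypot(v[0],v[1]+.0596))
a=np.arctan2(-v[1]-.0596,v[0])
print('a used',a)
go(lever((-.095,.03,.1425),a,-a),lever((-.068,.03,.1425),a,-a),lever((-.068,.03,.165),a,-a),lever((-.068,.03,.180),a,-a))
"
```

```text
[ 0.07066931 -0.07803728] a 0.25520630349694146 0.07303482225278539
a used 0.25520630349694146
at [ 0.4218 -0.0563  0.2671] yaw 158.4 zdir [ 0.004  0.008 -1.   ] F [-0.   0.4 -1. ] w 0.0216 t 12.45
T [-12.2  -0.2  67. ] A [-0.001 -0.246  0.003]
T [-39.2  -0.3  67.3] A [-0.001 -0.246  0.003]
T [-39.4  -0.3  44.8] A [-0.001 -0.246  0.003]
T [-39.5  -0.4  29.8] A [-0.001 -0.246  0.003]
```

Request:
servo_tool(translation=[[-5,0,35],[-11,0,67],[-11,0,67],[-11,0,67],[-24,0,67],[-36,0,67],[-37,0,62],[-37,0,57]], angular=[[0,-0.12,0],[0,-0.246,0],[0,-0.246,0],[0,-0.246,0],[0,-0.246,0],[0,-0.246,0],[0,-0.246,0],[0,-0.246,0]], fingers=[0,0,0,0,0,0,0,0])

```text
time_s: 13.45
position: [0.4358, -0.0216, 0.2116]
eef_rot: [-1.642, 2.417, 0.208]
wrist_force: [0.7, 0.0, -2.1]
width: 0.0217
finger_force: 30.0
```

Request:
servo_tool(translation=[[1,0,-4],[2,0,-8],[3,0,-12],[4,0,-16],[5,0,-20],[6,0,-24],[6,0,-24],[6,0,-24]], angular=[[0,0,0],[0,0,0],[0,0,0],[0,0,0],[0,0,0],[0,0,0],[0,0,0],[0,0,0]], fingers=[0,0,0,0,0,0,0,0])

```text
time_s: 14.45
position: [0.4313, -0.0331, 0.2328]
eef_rot: [-1.64, 2.418, 0.208]
wrist_force: [-0.2, 0.4, -1.1]
width: 0.0215
finger_force: 30.0
```

```bash
cat >> h.py <<'E'
def cov(f,th0=.06):
    "cover angle from the side view: fit front-edge height"
    S=cv2.cvtColor(snap('side',f),cv2.COLOR_RGB2GRAY)
    P=lambda th,y,s=.140,n=.006: box(.061-s*np.cos(th)-n*np.sin(th),y,.142+s*np.sin(th)+n*np.cos(th))
    W=[P(th0,-.075,0),P(th0,-.075),P(th0,.075),P(th0,.075,0)]
    q=[proj('side',w) for w in W];e=quad(S,q);print('pred',np.round(q,1).tolist(),'seen',np.round(e,1).tolist())
    for i,y in((1,-.075),(2,.075)):
        g=np.linspace(0,1.6,801);d=[np.linalg.norm(proj('side',P(t,y))-e[i]) for t in g];print('theta',g[np.argmin(d)],min(d))
E
python3 -c "
from h import *
cov('s7',.15);go((box(-.13,.03,.3),down(np.radians(158.2))))"
```

```text
pred [[236.9, 252.2], [292.5, 211.1], [347.4, 246.6], [289.7, 296.3]] seen [[236.39999389648438, 251.6999969482422], [292.79998779296875, 211.0], [347.6000061035156, 246.60000610351562], [289.1000061035156, 296.29998779296875]]
theta 0.152 0.2955810331568301
theta 0.15 0.1473351701574717
at [ 0.4313 -0.033   0.2327] yaw 158.3 zdir [ 0.095  0.234 -0.968] F [-0.2 -0.5 -1.6] w 0.0217 t 14.5
T [-57.9  -0.3 -54.4] A [-0.002  0.255  0.002]
```

The cover now stays open at 0.15 rad. I re-enter deeper and swing it up along the arc.

```bash
python3 -c "
from h import *
a=.255
K=dict(L=.073)
A=lambda th,s=.118:lever((.061-s*np.cos(th),.03,.142+s*np.sin(th)-.002),a,-a,**K)
go(lever((-.095,.03,.150),a,-a,**K),lever((-.056,.03,.151),a,-a,**K),*[A(t) for t in(.15,.25,.4,.55,.7,.85,1.0,1.15,1.3,1.4)])
"
```

```text
at [ 0.4313 -0.033   0.2327] yaw 158.3 zdir [ 0.095  0.234 -0.968] F [-0.2 -0.5 -1.6] w 0.0217 t 14.5
T [16.8 -0.  21.5] A [-0.001  0.     0.002]
T [-21.2  -0.1  30.4] A [-0.001  0.     0.002]
T [-23.2  -0.1  24.1] A [-0.001  0.     0.002]
T [-28.4  -0.1  13.5] A [-0.001  0.     0.002]
T [-38.1  -0.2  -1.3] A [-0.001  0.     0.002]
T [-49.9  -0.2 -14.5] A [-0.001  0.     0.002]
T [-63.5  -0.2 -25.8] A [-0.001  0.     0.002]
T [-78.7  -0.3 -34.9] A [-0.001  0.     0.002]
T [-95.   -0.3 -41.6] A [-0.001  0.     0.002]
T [-112.2   -0.4  -45.8] A [-0.001  0.     0.002]
T [-129.8   -0.4  -47.4] A [-0.001  0.     0.002]
T [-141.6   -0.4  -47. ] A [-0.001  0.     0.002]
```

Request:
servo_tool(translation=[[17,0,21.5],[17,0,21.5],[-2,0,26],[-21,0,30],[-23,0,24],[-28,0,13.5],[-38,0,-1],[-50,0,-14.5]], angular=[[0,0,0],[0,0,0],[0,0,0],[0,0,0],[0,0,0],[0,0,0],[0,0,0],[0,0,0]], fingers=[0,0,0,0,0,0,0,0])

```text
time_s: 15.5
position: [0.4476, 0.0083, 0.2609]
eef_rot: [-1.64, 2.419, 0.208]
wrist_force: [-0.0, -0.6, -2.4]
width: 0.0218
finger_force: 30.0
```

Request:
servo_tool(translation=[[-13,0,-11],[-29,0,-20.5],[-45,0,-27],[-62,0,-31],[-80,0,-33],[-92,0,-32.5],[-92,0,-32.5],[-92,0,-32.5]], angular=[[0,0,0],[0,0,0],[0,0,0],[0,0,0],[0,0,0],[0,0,0],[0,0,0],[0,0,0]], fingers=[0,0,0,0,0,0,0,0])

```text
time_s: 16.5
position: [0.4775, 0.0837, 0.3138]
eef_rot: [-1.641, 2.418, 0.209]
wrist_force: [0.3, -0.1, -0.7]
width: 0.0216
finger_force: 30.0
```

```bash
python3 -c "
from h import *
a=.255
snap('side','s8');snap('top','t8')
S=cv2.imread('pics/s8.png');T=cv2.imread('pics/t8.png')
cv2.imwrite('pics/c8.png',np.hstack([S[100:340,170:450],T[120:360,170:450]]))
K=dict(L=.073)
A=lambda th,s=.118:lever((.061-s*np.cos(th),.03,.142+s*np.sin(th)-.002),a,-a,**K)
go(*[A(t) for t in(1.4,1.5,1.6)])
"
```

```text
at [0.4775 0.0834 0.314 ] yaw 158.3 zdir [ 0.095  0.234 -0.968] F [-0.6 -0.1 -1.8] w 0.0216 t 16.6
T [ 0.1 -0.5 -0. ] A [-0.001  0.     0.002]
T [-11.6  -0.5   1.6] A [-0.001  0.     0.002]
T [-23.1  -0.5   4.3] A [-0.001  0.     0.002]
```

View pics/c8.png

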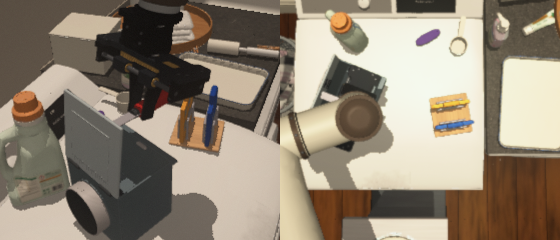

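The cover stands at about 1.4 rad with the box open, and rack, screens and bottles are undisturbed. I push it a little past vertical, then return the blade.

Request:
servo_tool(translation=[[-12,0,1.5],[-23,0,4],[-31,0,6],[-31,0,6],[-10,0,0],[40,0,0],[95,0,20],[150,0,40]], angular=[[0,0,0],[0,0,0],[0,0,0],[0,0,0],[0,0,0],[0,0,0],[0,0.1,0],[0,0.25,0]], fingers=[0,0,0,0,0,0,0,0])

```text
time_s: 17.6
position: [0.427, -0.0444, 0.238]
eef_rot: [-1.758, 2.597, -0.002]
wrist_force: [0.5, -0.5, -1.4]
width: 0.0216
finger_force: 30.0
```

```bash
python3 -c "
from h import *
go(([.467,-.43,.27],down(np.radians(84.5))),([.467,-.43,.10],down(np.radians(84.5))))
"
```

```text
at [ 0.427  -0.0444  0.238 ] yaw 158.2 zdir [ 0.006  0.002 -1.   ] F [ 0.5 -0.5 -1.4] w 0.0216 t 17.6
T [ 343.  -180.6  -32.5] A [-1.000e-03  6.000e-03  1.286e+00]
T [ 343.7 -179.8  137.5] A [-1.000e-03  6.000e-03  1.286e+00]
```

Request:
servo_tool(translation=[[10,-5,-32],[60,-32,-32],[110,-58,-32],[165,-87,-32],[220,-116,-32],[275,-145,-32],[330,-173,-32],[343,-180,-32]], angular=[[0,0,0],[0,0.006,0.18],[0,0.006,0.36],[0,0.006,0.54],[0,0.006,0.72],[0,0.006,0.9],[0,0.006,1.08],[-0.001,0.006,1.26]], fingers=[0,0,0,0,0,0,0,0])

```text
time_s: 18.6
position: [0.4667, -0.4313, 0.2673]
eef_rot: [-0.124, -3.138, -0.003]
wrist_force: [0.7, 0.8, -0.9]
width: 0.0217
finger_force: 30.0
```

```bash
python3 -c "
from h import *
r=down(np.radians(84.5))
go(([.467,-.43,.09],r),([.467,-.43,.066],r))
"
```

```text
at [ 0.4667 -0.4313  0.2673] yaw 85.5 zdir [-0.001  0.002 -1.   ] F [ 0.7  0.8 -0.9] w 0.0217 t 18.6
T [ -0.5   1.  177.3] A [ 0.002 -0.002  0.017]
T [ -0.5   0.9 201.3] A [ 0.002 -0.002  0.017]
```

```bash
python3 -c "
from h import *
r=down(np.radians(84.5),-.25)
P=lambda z:np.array([.467,-.43,z])-r.apply([0,0,.0596])
go((P(.03),r),(P(.0085),r))
"
```

```text
at [ 0.4667 -0.4313  0.2673] yaw 85.5 zdir [-0.001  0.002 -1.   ] F [ 0.7  0.8 -0.9] w 0.0217 t 18.6
T [ 14.2   1.2 179.6] A [ 0.004 -0.252  0.017]
T [ 14.2   1.2 201.1] A [ 0.004 -0.252  0.017]
```

Request:
servo_tool(translation=[[4,0,55],[8,1,110],[14,1,160],[14,1,190],[14,1,201],[14,1,201],[14,1,201],[14,1,201]], angular=[[0,-0.1,0.01],[0.004,-0.2,0.017],[0.004,-0.252,0.017],[0.004,-0.252,0.017],[0.004,-0.252,0.017],[0.004,-0.252,0.017],[0.004,-0.252,0.017],[0.004,-0.252,0.017]], fingers=[0,0,0,0,0,0,60,60])

```text
time_s: 19.6
position: [0.4549, -0.4254, 0.0689]
eef_rot: [0.122, 2.886, -0.018]
wrist_force: [0.5, -0.1, 0.5]
width: 0.0345
finger_force: 0.0
```

```bash
python3 -c "
from h import *
go(([.467,-.43,.30],down(np.radians(84.5))))
# screens: subpixel handle-top estimates
h=cv2.cvtColor(cv2.imread('pics/t0.png'),cv2.COLOR_BGR2HSV)
m=cv2.inRange(h,(105,90,25),(130,255,255));q=np.argwhere(m[235:255,320:370])[:,::-1]+[320,235]
q=q.astype(np.float32);x=np.unique(q[:,0])
up=np.array([[c,q[q[:,0]==c,1].min()] for c in x]);lo=np.array([[c,q[q[:,0]==c,1].max()] for c in x])
mid=(up+lo)/2
e1=plane('top',(325.7,247.3),.108);e2=plane('top',(362.6,241.7),.108);print('ends',e1,e2,np.linalg.norm(e1-e2),(e1+e2)/2,np.degrees(np.arctan2(*(e1-e2)[[1,0]])))
for z in(.108,.134):print(z,plane('top',(344.3,245),z))
# rack base from wood mask
m=cv2.inRange(h,(8,60,90),(20,170,255));m[:200]=0;m[270:]=0;m[:,:310]=0;m[:,370:]=0
r=cv2.minAreaRect(np.argwhere(m)[:,::-1].astype(np.float32));print(r,plane('top',r[0],.008),[plane('top',b,.008).round(3).tolist() for b in cv2.boxPoints(r)])
"
```

```text
at [ 0.4549 -0.4254  0.0689] yaw 85.1 zdir [ 0.25  -0.023 -0.968] F [ 0.5 -0.1  0.5] w 0.0345 t 19.6
T [ -70.    -3.9 -220.6] A [-0.     0.254  0.011]
ends [ 0.42341402 -0.12375158  0.108     ] [ 0.43912448 -0.2279196   0.108     ] 0.1053460801234685 [ 0.43126925 -0.17583559  0.108     ] 98.57662427696764
0.108 [ 0.429865   -0.17625035  0.108     ]
0.134 [ 0.43021705 -0.17492878  0.134     ]
((340.9648742675781, 234.61082458496094), (39.87443161010742, 39.56250762939453), 81.02737426757812) [ 0.46003438 -0.1713597   0.008     ] [[0.511, -0.102, 0.008], [0.53, -0.222, 0.008], [0.41, -0.24, 0.008], [0.391, -0.121, 0.008]]
```

```bash
python3 -c "
from h import *
r=down(np.radians(98.8))
go(([.445,-.38,.24],r),([.430,-.176,.24],r),([.430,-.176,.18],r))
"
```

```text
at [ 0.4549 -0.4254  0.0689] yaw 85.1 zdir [ 0.25  -0.023 -0.968] F [ 0.5 -0.1  0.5] w 0.0345 t 19.6
T [ -29.7   44.1 -169.1] A [-0.032  0.252 -0.237]
T [   1.4  246.1 -177.5] A [-0.032  0.252 -0.237]
T [  16.5  246.2 -119.4] A [-0.032  0.252 -0.237]
```

Request:
servo_tool(translation=[[0,0,0],[-14,0,-55],[-28,10,-110],[-28,45,-160],[-20,100,-172],[-12,160,-174],[-4,215,-176],[1,246,-177.5]], angular=[[0,0,0],[0,0,0],[-0.01,0.1,-0.05],[-0.02,0.2,-0.15],[-0.032,0.252,-0.237],[-0.032,0.252,-0.237],[-0.032,0.252,-0.237],[-0.032,0.252,-0.237]], fingers=[60,100,100,100,100,100,100,100])

```text
time_s: 20.6
position: [0.4296, -0.1738, 0.2395]
eef_rot: [0.244, -3.131, -0.004]
wrist_force: [-0.0, 0.0, -0.1]
width: 0.0873
finger_force: 0.0
```

```bash
python3 -c "
from h import *
r=down(np.radians(98.8))
go(([.430,-.176,.18],r))
# blade now vs then
im=snap('top','t9');T=cv2.imread('pics/t9.png');h=cv2.cvtColor(T,cv2.COLOR_BGR2HSV)
m=cv2.inRange(h,(0,150,80),(6,255,255))|cv2.inRange(h,(172,150,80),(180,255,255));m[:,:390]=0;m[:,460:]=0
q=np.argwhere(m)[:,::-1].astype(np.float32);r=cv2.minAreaRect(q);print(len(q),r,plane('top',r[0],.016))
"
```

```text
at [ 0.4296 -0.1738  0.2395] yaw 98.9 zdir [-0.001  0.002 -1.   ] F [-0.   0.  -0.1] w 0.0873 t 20.6
T [-0.1 -2.3 59.5] A [ 0.003 -0.001  0.002]
202 ((423.8651123046875, 244.0243682861328), (6.651900291442871, 30.266145706176758), 3.814074993133545) [ 0.43151166 -0.42095538  0.016     ]
```

Request:
servo_tool(translation=[[0,-2,35],[0,-2,59],[0,-2,59],[0,-2,59],[0,-2,59],[0,-2,59],[0,-2,59],[0,-2,59]], angular=[[0,0,0],[0.003,0,0.002],[0.003,0,0.002],[0.003,0,0.002],[0.003,0,0.002],[0.003,0,0.002],[0.003,0,0.002],[0.003,0,0.002]], fingers=[100,100,0,0,0,0,0,0])

```text
time_s: 21.65
position: [0.4308, -0.1778, 0.1807]
eef_rot: [0.237, -3.132, 0.001]
wrist_force: [-1.2, 3.2, 5.6]
width: 0.0438
finger_force: 30.2
```

Request:
servo_tool(translation=[[0,0,0],[0,0,-15],[0,0,-35],[0,0,-60],[0,0,-90],[0,0,-120],[0,0,-120],[0,0,-120]], angular=[[0,0,0],[0,0,0],[0,0,0],[0,0,0],[0,0,0],[0,0,0],[0,0,0],[0,0,0]], fingers=[0,0,0,0,0,0,0,0])

```text
time_s: 22.65
position: [0.4296, -0.1776, 0.2984]
eef_rot: [0.236, -3.128, -0.001]
wrist_force: [-0.8, 0.5, -1.4]
width: 0.0438
finger_force: 30.0
```

```bash
cat >> h.py <<'E'
def blue(n):
    im=cv2.cvtColor(snap(n),cv2.COLOR_RGB2HSV);m=cv2.inRange(im,(105,90,25),(130,255,255))
    N,l,st,ce=cv2.connectedComponentsWithStats(m)
    for i in range(1,N):
        if st[i,4]>25: print(n,st[i].tolist(),[np.round(v,1).tolist() for v in cv2.minAreaRect(np.argwhere(l==i)[:,::-1].astype(np.float32))])
    return m
E
python3 -c "
from h import *
blue('side');blue('top')
r=down(np.radians(158.2))
go((box(-.012,0,.30),r),(box(-.012,0,.182),r))
cov('s10',1.6)
"
```

```text
side [379, 161, 12, 45, 282] [[384.5, 183.2], [8.1, 44.3], 4.8]
at [ 0.4297 -0.1777  0.2982] yaw 98.6 zdir [-0.006 -0.    -1.   ] F [-0.5  0.  -2.2] w 0.0438 t 22.75
T [-130.4  265.7   -2.3] A [ 0.004 -0.005 -1.04 ]
T [-131.1  265.6  115.7] A [ 0.004 -0.005 -1.04 ]
pred [[239.6, 253.2], [226.8, 192.6], [284.8, 233.7], [292.2, 297.1]] seen [[242.10000610351562, 260.8999938964844], [224.60000610351562, 190.10000610351562], [285.0, 232.1999969482422], [287.29998779296875, 291.6000061035156]]
theta 1.6 3.3048319392833245
theta 1.59 1.159589840735804
```

Request:
servo_tool(translation=[[0,0,-37],[-20,40,-37],[-45,90,-37],[-70,140,-37],[-95,190,-37],[-115,230,-37],[-130,265.5,-37],[-130,265.5,-37]], angular=[[0,0,0],[0,0,-0.17],[0,0,-0.34],[0,0,-0.51],[0,0,-0.68],[0.004,-0.005,-0.85],[0.004,-0.005,-1.04],[0.004,-0.005,-1.04]], fingers=[0,0,0,0,0,0,0,0])

```text
time_s: 23.8
position: [0.5195, 0.1064, 0.3348]
eef_rot: [-1.767, 2.598, -0.004]
wrist_force: [-0.4, -1.0, -1.3]
width: 0.0435
finger_force: 30.0
```

```bash
python3 -c "
from h import *
blue('side');blue('top')
r=down(np.radians(158.2))
go((box(-.012,0,.29),r),(box(-.012,0,.182),r))
B=lambda y,z:box(-.012,y,z)
p=status.observe()['position'];z0=p[2]-.1727
for y in(-.055,.055):
  for z in(z0,z0+.1): print(y,z.round(3),proj('side',B(y,z)).round(1),proj('top',B(y,z)).round(1))
"
```

```text
side [267, 185, 47, 78, 1203] [[289.9, 223.9], [78.8, 43.0], 86.4]
top [238, 205, 8, 19, 28] [[241.3, 213.9], [1.3, 19.3], 21.8]
at [0.5188 0.1043 0.3353] yaw 158.2 zdir [ 0.002 -0.002 -1.   ] F [-0.8 -0.5  0. ] w 0.0438 t 23.9
T [-0.2  0.2 45.3] A [-0.002 -0.001  0.   ]
T [ -0.3   0.5 153.3] A [-0.002 -0.001  0.   ]
-0.055 0.163 [273.3 233.2] [249.8 193.9]
-0.055 0.263 [268.7 189.7] [243.5 189.9]
0.055 0.163 [313.  261.9] [234.3 231.3]
0.055 0.263 [311.4 216.8] [226.6 230.6]
```

The blue mask matches the predicted corners to about 1 px, so I lower it.

Request:
servo_tool(translation=[[0,0,15],[0,0,30],[0,0,45],[0,0,60],[0,0,70],[0,0,80],[0,0,90],[0,0,100]], angular=[[0,0,0],[0,0,0],[0,0,0],[0,0,0],[0,0,0],[0,0,0],[0,0,0],[0,0,0]], fingers=[0,0,0,0,0,0,0,0])

```text
time_s: 24.9
position: [0.5195, 0.1041, 0.236]
eef_rot: [-1.761, 2.599, -0.005]
wrist_force: [-0.5, -1.4, 0.1]
width: 0.0436
finger_force: 30.1
```

Request:
servo_tool(translation=[[0,0,10],[0,0,20],[0,0,30],[0,0,38],[0,0,44],[0,0,49],[0,0,52],[0,0,52]], angular=[[0,0,0],[0,0,0],[0,0,0],[0,0,0],[0,0,0],[0,0,0],[0,0,0],[0,0,0]], fingers=[0,0,0,0,0,0,0,0])

```text
time_s: 25.9
position: [0.5195, 0.104, 0.184]
eef_rot: [-1.761, 2.599, -0.004]
wrist_force: [0.5, -3.4, -3.2]
width: 0.0435
finger_force: 30.0
```

Not yet on the floor, so a little further before releasing.

Request:
servo_tool(translation=[[0,0,1],[0,0,2],[0,0,3],[0,0,3],[0,0,3],[0,0,3],[0,0,3],[0,0,3]], angular=[[0,0,0],[0,0,0],[0,0,0],[0,0,0],[0,0,0],[0,0,0],[0,0,0],[0,0,0]], fingers=[0,0,0,0,0,0,0,0])

```text
time_s: 26.9
position: [0.5197, 0.104, 0.1837]
eef_rot: [-1.761, 2.598, -0.005]
wrist_force: [-4.8, -3.3, 10.7]
width: 0.0438
finger_force: 31.2
```

Seated: 10.7 N up and no further travel. Release and rise, then go behind the cover.

Request:
servo_tool(translation=[[0,0,1],[0,0,1],[0,0,1],[0,0,1],[0,0,-40],[0,0,-90],[0,0,-145],[0,0,-190]], angular=[[0,0,0],[0,0,0],[0,0,0],[0,0,0],[0,0,0],[0,0,0],[0,0,0],[0,0,0]], fingers=[75,75,75,75,75,75,75,75])

```text
time_s: 27.9
position: [0.5198, 0.1054, 0.3748]
eef_rot: [-1.759, 2.592, -0.005]
wrist_force: [1.1, 0.3, -0.2]
width: 0.0653
finger_force: 0.0
```

```bash
cat >> h.py <<'E'
def tipc(th,s=.125,over=.003):
    x=.061-s*np.cos(th)+(.006+.010*np.sin(th)-over)*np.sin(th);z=.142+s*np.sin(th)+(.006+.010*np.sin(th)-over)*np.cos(th)
    return box(x,0,z+.0697),down(np.radians(158.2))
E
python3 -c "
from h import *
m=blue('top')
r=down(np.radians(158.2))
for y in(-.055,0,.055): print(proj('top',box(-.012,y,.11)).round(1),proj('top',box(-.012,y,.136)).round(1))
go((box(.125,0,.375),r),(box(.125,0,.335),r),*[tipc(t) for t in(1.65,1.5,1.3,1.1,.9,.7,.5,.3,.15)])
d=cv2.cvtColor(cv2.imread('pics/t0.png'),cv2.COLOR_BGR2HSV)
mm=cv2.inRange(d,(5,150,120),(16,255,255))[120:160,210:260];print('cap',plane('top',np.argwhere(mm)[:,::-1].mean(0)+[210,120],.23))
"
```

```text
top [236, 196, 21, 37, 259] [[246.3, 214.3], [11.5, 39.0], 21.8]
[252.7 195.7] [251.3 194.8]
[245.3 213.6] [243.7 213.1]
[237.9 231.6] [236.2 231.5]
at [0.5219 0.1055 0.3815] yaw 158.4 zdir [ 0.021  0.005 -1.   ] F [ 2.1 -0.3  6.3] w 0.0651 t 27.95
T [-134.9    2.3    8.2] A [-0.018  0.013  0.003]
T [-134.3    3.    48.2] A [-0.018  0.013  0.003]
T [-93.2   3.1  47.4] A [-0.018  0.013  0.003]
T [-74.5   3.1  45.1] A [-0.018  0.013  0.003]
T [-49.1   3.2  46.6] A [-0.018  0.013  0.003]
T [-24.2   3.4  53.3] A [-0.018  0.013  0.003]
T [-0.9  3.7 65.1] A [-0.018  0.013  0.003]
T [19.6  4.1 81.8] A [-0.018  0.013  0.003]
T [ 36.3   4.5 102.5] A [-0.018  0.013  0.003]
T [ 48.3   4.9 126.5] A [-0.018  0.013  0.003]
T [ 53.8   5.3 145.9] A [-0.018  0.013  0.003]
cap [0.69744844 0.12653079 0.23      ]
```

Request:
servo_tool(translation=[[-55,1,5],[-110,2,8],[-135,2,8],[-135,3,48],[-113,3,48],[-93,3,47.5],[-75,3,45],[-49,3,46.5]], angular=[[-0.01,0.007,0.003],[-0.018,0.013,0.003],[-0.018,0.013,0.003],[-0.018,0.013,0.003],[-0.018,0.013,0.003],[-0.018,0.013,0.003],[-0.018,0.013,0.003],[-0.018,0.013,0.003]], fingers=[0,0,0,0,0,0,0,0])

```text
time_s: 28.95
position: [0.5349, 0.1506, 0.3264]
eef_rot: [1.752, -2.592, -0.007]
wrist_force: [1.2, 1.1, -0.5]
width: 0.0015
finger_force: 0.5
```

```bash
python3 -c "
from h import *
blue('top')
go(*[tipc(t) for t in(1.3,1.1,.9,.7,.5,.3,.15,.08)])
"
```

```text
top [236, 195, 21, 38, 275] [[246.1, 214.0], [11.5, 39.5], 22.6]
at [0.5332 0.1479 0.3264] yaw 158.0 zdir [-0.016 -0.005 -1.   ] F [-2.3 -1.4 -0.9] w 0.001 t 29.0
T [-6.  -2.6 -9.3] A [ 0.013 -0.011 -0.004]
T [18.7 -2.8 -2. ] A [ 0.013 -0.011 -0.004]
T [41.7 -3.  10.4] A [ 0.013 -0.011 -0.004]
T [61.9 -3.3 27.5] A [ 0.013 -0.011 -0.004]
T [78.1 -3.6 48.7] A [ 0.013 -0.011 -0.004]
T [89.5 -4.  73. ] A [ 0.013 -0.011 -0.004]
T [94.6 -4.3 92.5] A [ 0.013 -0.011 -0.004]
T [ 95.8  -4.4 101.9] A [ 0.013 -0.011 -0.004]
```

Request:
servo_tool(translation=[[-4,-2,-9],[18,-3,-4],[41,-3,8],[61,-3,26],[77,-4,47],[88,-4,71],[94,-4,89],[94,-4,89]], angular=[[0.005,-0.005,0],[0.013,-0.01,0],[0.013,-0.01,0],[0.013,-0.01,0],[0.013,-0.01,0],[0.013,-0.01,0],[0.013,-0.01,0],[0.013,-0.01,0]], fingers=[0,0,0,0,0,0,0,0])

```text
time_s: 30.0
position: [0.5019, 0.0618, 0.2369]
eef_rot: [1.757, -2.601, 0.0]
wrist_force: [0.6, 0.1, 0.1]
width: 0.0004
finger_force: 0.0
```

```bash
python3 -c "
from h import *
go(tipc(.15),tipc(.08,.128),tipc(0,.13,.0),tipc(0,.13,.005))
cov('s11',.15)
"
```

```text
at [0.5019 0.0618 0.2369] yaw 158.1 zdir [-0.003 -0.002 -1.   ] F [0.6 0.1 0.1] w 0.0004 t 30.0
T [3.9 0.2 2.1] A [ 0.002 -0.003 -0.002]
T [ 8.3  0.2 11.2] A [ 0.002 -0.003 -0.002]
T [11.   0.2 19.2] A [ 0.002 -0.003 -0.002]
T [10.9  0.2 24.2] A [ 0.002 -0.003 -0.002]
pred [[236.9, 252.2], [292.5, 211.1], [347.4, 246.6], [289.7, 296.3]] seen [[236.3000030517578, 251.5], [294.6000061035156, 212.39999389648438], [348.0, 250.1999969482422], [289.20001220703125, 296.3999938964844]]
theta 0.12 1.8098877348594924
theta 0.08600000000000001 0.4338064234664665
```

Request:
servo_tool(translation=[[4,0,2],[8,0,8],[10,0,12],[11,0,16],[11,0,19],[11,0,21],[11,0,23],[11,0,23]], angular=[[0,0,0],[0,0,0],[0,0,0],[0,0,0],[0,0,0],[0,0,0],[0,0,0],[0,0,0]], fingers=[0,0,0,0,0,0,0,0])

```text
time_s: 31.05
position: [0.4976, 0.0513, 0.2207]
eef_rot: [1.762, -2.6, 0.005]
wrist_force: [-15.9, 3.4, 38.5]
width: 0.0003
finger_force: 19.1
```

```bash
python3 -c "
from h import *
go(tipc(0,.13,.005))
cov('s12',.0)
"
```

```text
at [0.4976 0.0513 0.2207] yaw 158.2 zdir [ 0.001 -0.003 -1.   ] F [-15.9   3.4  38.5] w 0.0003 t 31.05
T [-0.4  0.1  8. ] A [-0.002 -0.003  0.001]
pred [[236.5, 252.4], [293.3, 219.1], [347.4, 255.0], [289.3, 296.5]] seen [[236.3000030517578, 251.39999389648438], [294.20001220703125, 219.0], [348.8999938964844, 255.89999389648438], [289.1000061035156, 296.29998779296875]]
theta 0.002 0.8562016138594085
theta 0.0 1.7253340679348144
```

Request:
servo_tool(translation=[[0,0,-10],[0,0,-40],[0,0,-90],[30,0,-130],[60,0,-150],[100,0,-150],[130,0,-150],[130,0,-150]], angular=[[0,0,0],[0,0,0],[0,0,0],[0,0,0],[0,0,0],[0,0,0],[0,0,0],[0,0,0]], fingers=[0,0,0,0,0,0,0,0])

```text
time_s: 32.1
position: [0.448, -0.0703, 0.3637]
eef_rot: [1.752, -2.602, -0.001]
wrist_force: [0.0, 0.4, -0.9]
width: 0.0004
finger_force: 0.0
```

```bash
python3 -c "
from h import *
go();cov('s13',0)
g=cv2.imread('pics/s0.png');b=cv2.imread('pics/s13.png')
L=[(.4245,.071,.148),(.5637,.0146,.148)]
for im in(g,b): print(np.round(quad(cv2.cvtColor(im,6),[(236.4,251.4),(294.2,218.5),(347.6,254.8),(289.1,296.4)]),1).tolist())
for im in(g,b):
  h=cv2.cvtColor(im,cv2.COLOR_BGR2HSV)
  for m in(cv2.inRange(h,(12,165,90),(32,255,255)),cv2.inRange(h,(172,150,60),(180,255,255))|cv2.inRange(h,(0,150,80),(4,255,255))):
    q=np.argwhere(m[150:260,330:440])[:,::-1].astype(np.float32);print(len(q),cv2.minAreaRect(q))
"
```

```text
at [ 0.448  -0.0703  0.3637] yaw 157.9 zdir [-0.004 -0.002 -1.   ] F [ 0.   0.4 -0.9] w 0.0004 t 32.1
pred [[236.5, 252.4], [293.3, 219.1], [347.4, 255.0], [289.3, 296.5]] seen [[236.6999969482422, 251.60000610351562], [293.79998779296875, 218.39999389648438], [347.79998779296875, 254.8000030517578], [289.0, 296.20001220703125]]
theta 0.014 0.47096495303965547
theta 0.004 0.39092362813222664
[[236.39999389648438, 251.39999389648438], [294.20001220703125, 218.5], [347.70001220703125, 254.6999969482422], [289.1000061035156, 296.3999938964844]]
[[236.39999389648438, 251.39999389648438], [294.20001220703125, 218.5], [347.6000061035156, 254.8000030517578], [289.1000061035156, 296.3999938964844]]
291 ((24.686241149902344, 61.94462585449219), (9.326478958129883, 58.85529708862305), 10.007980346679688)
181 ((76.35295104980469, 31.088237762451172), (32.25723648071289, 6.305926322937012), 14.03624439239502)
295 ((25.04645538330078, 62.356964111328125), (8.999320983886719, 59.533966064453125), 8.530765533447266)
221 ((75.37047576904297, 32.49222946166992), (32.015254974365234, 7.78749418258667), 14.743562698364258)
```

The cover corners match the original shut position within 0.1 px, and the blade and yellow screen are in place. Handing in.

```bash
python3 -c "
from h import *
print(order.hand_in())"
```

```text
the job is handed in; nothing more can be done
None
```

The job is handed in with no verdict returned: images show the cover shut as at the start, the blade flat in its tray and the yellow screen in its slot; the blue screen bottomed out in the guides before the cover was closed; I didn't re-measure the detergent and soap.

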